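Nest the five parts pots to clear the bench

ROBOT

A 6-joint arm with a two-finger parallel gripper is mounted at the origin on a cart in front of the work surface, level with it; the furniture and walls round the work are solid. World frame = base frame: x ahead of the robot, y to its left, z up, the work surface at z = 0. Lengths are in m, angles in rad, forces in N, time in s.
With the tool pointing down it reaches from about 0.275 to 0.875 m from the base axis. Payload 12.5 kg.
Tool frame: the origin (TCP) lies at the very end of the fingers, on their centre line; the grasp point (between the pads) lies 19 mm behind it; z points along the fingers, y is the line along which they close (so a half turn about z gives the same grasp; the last joint's range is limited). The gripper opens to 85 mm and grips with 20 to 120 N. Pads are 22 mm wide; open, the fingers measure 114 mm over their backs; the gripper's body (76 mm by 85 mm) begins 54 mm behind the grasp point. The pads swing forward as they close: fully open they stand 13 mm farther back than shut.
Start: joints at [-1.321, 0.351, 1.652, -0, 1.139, -0.085], TCP at [0.181, -0.519, 0.231] pointing down, gripper open.
Joint ranges: [-2.75, 2.75], [-0.79, 2.1], [0.01, 2.65], [-1.57, 4.71], [0.07, 3.14], [-2.87, 2.87]. Speed limits (rad/s): [2.22, 2.22, 2.79, 3.14, 3.14, 3.14].

INTERFACE

Orientations are given as a 3x3 rotation matrix whose columns are the frame's x, y, z axes.
In Python, from bench import manip gives the robot as it stands. Calls block until the motion is done:
- manip.move_ptp(position, orientation): joint-space move of the TCP to a pose.
- manip.move_l(position, attitude=None, max_speed=0.15): straight line of the TCP; attitude=None keeps the orientation; max_speed is the mean speed in m/s.
- manip.move_j(angles): joint-space move.
- manip.set_gripper(opening, effort=None): opening from 0.0 (shut) to 1.0 (fully open); effort is the grip in N (None keeps the last); returns when the fingers have stopped.
- manip.dwell(seconds).
- manip.inverse_kinematics(position, orientation): joint angles nearest the present ones, or None.
- manip.grab_frame(name): name is "side" or "top" or "wrist"; returns (picture, depth): 400x640x3 uint8, red, green, blue; 400x640 float32, m along the optical axis (not along the pixel's ray), 0 where there is no reading.
- manip.get_calibration(name): a dict with "camera_matrix" (3x3 intrinsics, pixels), "R" (3x3) and "t" (3): a world point X has camera coordinates R X + t. Camera axes: x right, y down, z forward; pixel columns grow to the right and rows downward; lengths in m; the calibration is good to about 2 mm. A picture is of the moment at which its call begins: read the wrist's pose just before it. get_calibration takes no time and is no camera call; for the wrist camera it gives the pose at the moment of the call.
A pose or a line that the arm cannot do raises manip.Unreachable and nothing moves.
- manip.sign_off(): hands the job in; it is judged then, once.
Trained networks look in the newest picture that a camera, given by its name, has taken for a name from the list of things; names that differ only in an ending like _2 or _b are one class to them, and where a whole thing is asked for, a point or a joint stands for the part that bears it (a point fixed in the world has none). Each returns a list of dicts, best first, with "confidence" (0 to 1); they miss things now and then, are a little off and sometimes report something else, mostly with a low value. They report only what shows in the picture. A call takes as long as a camera call.
- manip.look_for(camera, name): "at" ([x, y, z] in m, in world coordinates, good to about 4 mm: the middle of the surface that is visible of it).
Readings, each from a call of its own:
- manip.current_time(): time.
- manip.current_qpos(): joint angles.
- manip.current_joint_vel(): joint speeds.
- manip.current_joint_torque(): joint torques, N m.
- manip.current_ee_pos(): TCP position.
- manip.current_tcp_rot(): TCP orientation.
- manip.current_force(): force on the tool from outside, world axes, zero at the start.
- manip.current_ft_torque(): the same for the moment, N m.
- manip.current_grip_width(): opening from 0.0 (shut) to 1.0 (fully open).
- manip.current_grip_force(): force on a finger pad.
Only numpy, scipy, OpenCV 4.12 (cv2) and the standard library are available. Lean on these libraries where they do the work, as an engineer would, in place of code of your own. Each camera call takes 0.05 s, during which the arm holds its last target. There are 200 camera calls.

TASK

Clear the bench by nesting the five aluminium pots: leaving the biggest standing where it is, put the next smaller one into it, and so on down to the smallest, until all five stand upright inside one another in size order, each resting on the floor of the next bigger one. Lower them in rather than drop them, and leave the tape rolls, the sanding block and the hex key where they lie.

Things in the scene. Friction and masses are not known exactly. Their poses are not given: they have to be found in the camera images.
- pot1: the biggest of five plain round aluminium pots, mouth up: 86 mm across outside, 60 mm high, 500 g. Its top 16 mm is a straight collar; below, it tapers to 74 mm. Walls 3.5 mm (mouth 79 mm); solid bottom, inner floor 20 mm above the underside. Origin: centre of the underside; z: up. The five start shuffled over five places, 0.2 m apart.
- pot2: the second biggest of five plain round aluminium pots, mouth up: 68 mm across outside, 58 mm high, 220 g. Its top 16 mm is a straight collar; below, it tapers to 57 mm. Walls 3.5 mm (mouth 61 mm); solid bottom, inner floor 20 mm above the underside. Origin: centre of the underside; z: up. Home in the next bigger pot, its rim stands 18 mm above that one's rim, with 5.5 mm play all round there: fingers can keep hold of the collar from outside.
- pot3: the middle of five plain round aluminium pots, mouth up: 54 mm across outside, 56 mm high, 160 g. Its top 16 mm is a straight collar; below, it tapers to 43 mm. Walls 3.5 mm (mouth 47 mm); solid bottom, inner floor 20 mm above the underside. Origin: centre of the underside; z: up. Home in the next bigger pot, its rim stands 18 mm above that one's rim, with 3.5 mm play all round there: fingers can keep hold of the collar from outside.
- pot4: the second smallest of five plain round aluminium pots, mouth up: 40 mm across outside, 54 mm high, 110 g. Its top 16 mm is a straight collar; below, it tapers to 31 mm. Walls 3.5 mm (mouth 33 mm); solid bottom, inner floor 20 mm above the underside. Origin: centre of the underside; z: up. Home in the next bigger pot, its rim stands 18 mm above that one's rim, with 3.5 mm play all round there: fingers can keep hold of the collar from outside.
- pot5: the smallest of five plain round aluminium pots, mouth up: 28 mm across outside, 52 mm high, 60 g. Its top 16 mm is a straight collar; below, it tapers to 20 mm. Walls 3.5 mm (mouth 21 mm); solid bottom, inner floor 20 mm above the underside. Origin: centre of the underside; z: up. Home in the next bigger pot, its rim stands 18 mm above that one's rim, with 2.5 mm play all round there: fingers can keep hold of the collar from outside.
- electrical_tape: dark roll of electrical tape lying flat, 53 x 51 x 19 mm high, long side along its y; a bystander to be left alone. Origin: about the centre of its underside.
- masking_tape: cream roll of masking tape lying flat, 104 x 102 x 25 mm high, long side along its y; a bystander to be left alone. Origin: about the centre of its underside.
- sanding_block: wooden sanding block, 60 x 95 x 38 mm high, long side along its y; a bystander to be left alone. Origin: about the centre of its underside.
- hex_key: dark L-shaped hex key lying flat, 37 x 97 x 8 mm high, long side along its y; a bystander to be left alone. Origin: about the centre of its underside.

How it is judged:
At the end, for the whole second after the job is handed in: Pot 2 stands in pot 1, pot 3 in pot 2, pot 4 in pot 3 and pot 5 in pot 4, each with its underside on the inner floor of the next bigger one (17 to 24 mm above that one's underside, axes within 11 mm), all upright within 0.06 rad and at rest; pot 1 is within 40 mm of where it started (distance of pot1 from where it was at the start of the episode below 0.04 m and angle between each of pot1, pot2, pot3, pot4, pot5's own z axis and vertical below 0.06 rad and z of pot2 in the frame of pot1 between 0.017 and 0.024 m and horizontal distance between pot2 and pot1 below 0.011 m and linear speed of each of pot2, pot3, pot4, pot5 below 0.02 m/s and z of pot3 in the frame of pot2 between 0.017 and 0.024 m and horizontal distance between pot3 and pot2 below 0.011 m and z of pot4 in the frame of pot3 between 0.017 and 0.024 m and horizontal distance between pot4 and pot3 below 0.011 m and z of pot5 in the frame of pot4 between 0.017 and 0.024 m and horizontal distance between pot5 and pot4 below 0.011 m); the robot touches nothing.
It fails at once if a bystander (a tape roll, the sanding block or the hex key) has been shifted by more than 4 cm (distance of any of electrical_tape, masking_tape, sanding_block, hex_key from where it was at the start of the episode above 0.04 m).
It fails at once if a pot is dropped: it moves at more than 0.7 m/s (a fall of 25 mm) while touching nothing ((linear speed of pot1 above 0.7 m/s and contact force between pot1 and anything else below 0.1 N) or (linear speed of pot2 above 0.7 m/s and contact force between pot2 and anything else below 0.1 N) or (linear speed of pot3 above 0.7 m/s and contact force between pot3 and anything else below 0.1 N) or (linear speed of pot4 above 0.7 m/s and contact force between pot4 and anything else below 0.1 N) or (linear speed of pot5 above 0.7 m/s and contact force between pot5 and anything else below 0.1 N)).
It also fails if it takes over 72 s, if anything falls off the work surface, if the arm or the gripper's body presses on something with over 40 N, if the wrist force passes 120 N, or if a joint passes its speed limit or range.

## Working session

There is one attempt and no reset: what is moved stays moved. The work goes in short steps, each a Python script; the robot and the scene stay as the last script left them, time stands still between calls to the robot, and variables do not carry over. Pictures are saved under pics/ and viewed, at most 10 in all, crops included, and the job is handed in when it is done.

```bash
mkdir -p pics; python3 - <<'E'
from bench import manip as m
import cv2,numpy as np
for c in("top","side"):
    im,d=m.grab_frame(c); cv2.imwrite(f"pics/{c}0.png",im[:,:,::-1]); np.savez(f"{c}0.npz",im=im,d=d,**m.get_calibration(c))
    k=m.get_calibration(c); print(c,k["R"].round(2).tolist(),k["t"].round(2), k["camera_matrix"][0,0])
    for n in["pot1","pot2","pot3","pot4","pot5","electrical_tape","masking_tape","sanding_block","hex_key"]:
        print(n,[(np.round(o["at"],3).tolist(),round(o["confidence"],2)) for o in m.look_for(c,n)[:3]])
print(m.current_time(),m.current_tcp_rot().round(3) if hasattr(m.current_tcp_rot(),'round') else m.current_tcp_rot())
E
```

```text
top [[-0.42, -0.91, 0.01], [-0.84, 0.39, -0.37], [0.33, -0.16, -0.93]] [0.21 0.46 1.14] 471.592378992051
pot1 [([0.464, -0.312, 0.035], 0.94), ([0.481, -0.007, 0.019], 0.87), ([0.444, 0.337, 0.025], 0.65)]
pot2 [([0.464, -0.312, 0.035], 0.94), ([0.481, -0.007, 0.019], 0.87), ([0.444, 0.337, 0.025], 0.65)]
pot3 [([0.464, -0.312, 0.035], 0.94), ([0.481, -0.007, 0.019], 0.87), ([0.444, 0.337, 0.025], 0.65)]
pot4 [([0.464, -0.312, 0.035], 0.94), ([0.481, -0.007, 0.019], 0.87), ([0.444, 0.337, 0.025], 0.65)]
pot5 [([0.464, -0.312, 0.035], 0.94), ([0.481, -0.007, 0.019], 0.87), ([0.444, 0.337, 0.025], 0.65)]
electrical_tape []
masking_tape [([0.6, 0.012, 0.023], 0.86)]
sanding_block [([0.437, -0.122, 0.037], 0.9)]
hex_key [([0.543, -0.342, 0.007], 0.56)]
side [[1.0, -0.04, -0.02], [-0.04, -0.64, -0.76], [0.02, 0.76, -0.64]] [-0.53  0.07  1.05] 413.7873257944768
pot1 [([0.486, 0.006, 0.037], 0.94), ([0.59, 0.163, 0.043], 0.82), ([0.438, 0.319, 0.041], 0.62)]
pot2 [([0.486, 0.006, 0.037], 0.94), ([0.59, 0.163, 0.043], 0.82), ([0.438, 0.319, 0.041], 0.62)]
pot3 [([0.486, 0.006, 0.037], 0.94), ([0.59, 0.163, 0.043], 0.82), ([0.438, 0.319, 0.041], 0.62)]
pot4 [([0.486, 0.006, 0.037], 0.94), ([0.59, 0.163, 0.043], 0.82), ([0.438, 0.319, 0.041], 0.62)]
pot5 [([0.486, 0.006, 0.037], 0.94), ([0.59, 0.163, 0.043], 0.82), ([0.438, 0.319, 0.041], 0.62)]
electrical_tape [([0.461, 0.163, 0.015], 0.55), ([0.485, 0.006, 0.036], 0.35)]
masking_tape [([0.603, -0.002, 0.02], 0.92)]
sanding_block [([0.439, -0.144, 0.039], 0.59)]
hex_key [([0.551, -0.348, 0.005], 0.64), ([0.584, -0.182, 0.039], 0.47)]
1.0 [[ 0.944  0.329  0.   ]
 [ 0.329 -0.944 -0.   ]
 [ 0.     0.    -1.   ]]
```

View pics/top0.png

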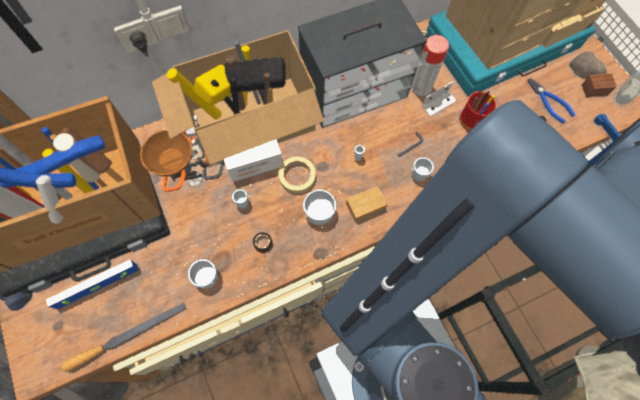

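View pics/side0.png

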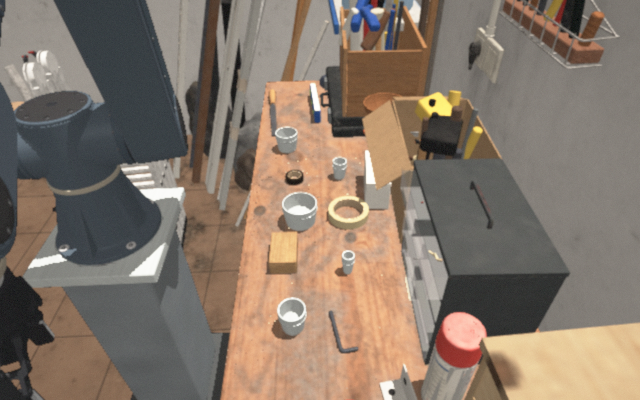

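The five pots read clearly. In the top view pot1 is at (319,208), pot2 at (202,275), pot3 at (423,170), pot4 at (241,200) and pot5 at (359,153). Next I'll fit circles to the rims and check obstacle heights.

```bash
cat > h.py <<'E'
import numpy as np
from scipy.optimize import least_squares
D={1:.086,2:.068,3:.054,4:.040,5:.028}; H={1:.060,2:.058,3:.056,4:.054,5:.052}
def cloud(d,K,R,t):
    v,u=np.nonzero(d>0); z=d[v,u]
    c=np.stack([(u-K[0,2])*z/K[0,0],(v-K[1,2])*z/K[1,1],z],1)
    return (c-t)@R   # R^T (c-t)
def rim(P,xy,n,base=0.):
    r=D[n]/2-.00175; h=H[n]+base; c=np.array(xy,float)
    for tol in(.02,.012,.007):
        q=np.hypot(*(P[:,:2]-c).T); s=P[(abs(P[:,2]-h)<.005)&(abs(q-r)<tol)][:,:2]
        if len(s)<8:return c,len(s),0
        c=least_squares(lambda c:np.hypot(*(s-c).T)-r,c,loss="soft_l1",f_scale=.001).x
    return c,len(s),np.std(np.hypot(*(s-c).T)-r)
E
python3 - <<'E'
from h import *
G={1:(.484,0),2:(.44,.33),3:(.465,-.32),4:(.59,.165),5:(.584,-.182)}
A=[]
for c in("top","side"):
    f=np.load(c+"0.npz"); P=cloud(f["d"],f["camera_matrix"],f["R"],f["t"]); A.append(P)
    for n in G:
        m=np.hypot(*(P[:,:2]-G[n]).T)<.06
        x,k,s=rim(P,G[n],n); print(c,n,x.round(4),k,round(float(s),4),"zmax",P[m,2].max().round(3))
P=np.vstack(A)
print("obstacle max z, rows x .55-.80, cols y -.45..-.35 etc")
for x in np.arange(.5,.8,.04):
    print(round(x,2),[(lambda s: round(float(np.percentile(s,98)),2) if len(s) else None)(P[(abs(P[:,0]-x-.02)<.02)&(abs(P[:,1]-y-.025)<.025)&(P[:,2]<.6)][:,2]) for y in np.arange(-.4,.4,.05)])
E
```

```text
top 1 [ 0.4778 -0.0013] 158 0.0014 zmax 0.066
top 2 [0.4369 0.3408] 142 0.0012 zmax 0.065
top 3 [ 0.4625 -0.3075] 95 0.0014 zmax 0.063
top 4 [0.59   0.1803] 70 0.0015 zmax 0.063
top 5 [ 0.5828 -0.1731] 44 0.0015 zmax 0.058
side 1 [ 0.4797 -0.0044] 203 0.0014 zmax 0.064
side 2 [0.4385 0.338 ] 99 0.002 zmax 0.063
side 3 [ 0.4644 -0.3103] 215 0.0012 zmax 0.059
side 4 [0.5924 0.1781] 65 0.0018 zmax 0.058
side 5 [ 0.5843 -0.1759] 80 0.0011 zmax 0.056
obstacle max z, rows x .55-.80, cols y -.45..-.35 etc
0.5 [0.0, 0.0, 0.01, 0.0, 0.0, 0.0, 0.0, 0.06, 0.06, 0.0, 0.01, 0.0, 0.0, 0.0, 0.0, 0.0]
0.54 [0.01, 0.01, 0.01, 0.0, 0.05, 0.0, 0.0, 0.03, 0.03, 0.02, 0.0, 0.06, 0.0, 0.01, 0.0, 0.0]
0.58 [0.01, 0.0, 0.0, 0.0, 0.05, 0.0, 0.0, 0.03, 0.03, 0.03, 0.0, 0.06, 0.01, 0.0, 0.0, 0.29]
0.62 [0.0, 0.0, 0.0, 0.0, 0.0, 0.0, 0.17, 0.17, 0.17, 0.17, 0.17, 0.17, 0.17, 0.0, 0.0, 0.29]
0.66 [0.24, 0.24, 0.24, 0.24, 0.24, 0.24, 0.2, 0.2, 0.2, 0.2, 0.2, 0.2, 0.2, 0.17, 0.17, 0.29]
0.7 [0.26, 0.26, 0.26, 0.26, 0.26, 0.26, 0.22, 0.22, 0.22, 0.22, 0.22, 0.22, 0.22, 0.15, 0.14, 0.3]
0.74 [0.26, 0.26, 0.26, 0.26, 0.26, 0.26, 0.22, 0.25, 0.28, 0.23, 0.25, 0.24, 0.22, 0.2, 0.16, 0.29]
0.78 [0.26, 0.28, 0.28, 0.28, 0.26, 0.26, 0.25, 0.25, 0.25, 0.25, 0.26, 0.26, 0.22, 0.2, 0.17, 0.29]
```

```bash
python3 - <<'E'
from h import *
for c in("top","side"):
    f=np.load(c+"0.npz"); P=cloud(f["d"],f["camera_matrix"],f["R"],f["t"])
    for y0 in(.12,.16,.20,.24):
        print(c,y0,[(round(z,2),len(s),round(float(np.percentile(s,3)),3)) for z in np.arange(.07,.3,.03) for s in[P[(abs(P[:,1]-y0)<.02)&(abs(P[:,2]-z)<.015)&(P[:,0]>.5)&(P[:,0]<.8)][:,0]] if len(s)>3])
E
python3 - <<'E'
import sys;sys.path.insert(0,'.')
from bench import manip as m
import numpy as np
for n,p in {1:(.4788,-.0028),2:(.4377,.3394),3:(.4635,-.3089),4:(.5912,.1792),5:(.5836,-.1745)}.items():
  for tilt in(0,15,25):
    a=np.radians(tilt); Z=np.array([np.sin(a),0,-np.cos(a)]); Y=np.array([0,-1.,0]); X=np.cross(Y,Z)
    R=np.stack([X,Y,Z],1)
    q=m.inverse_kinematics([*p,.05],R); print(n,tilt,None if q is None else np.round(q,2))
E
```

```text
top 0.12 [(np.float64(0.07), 163, 0.653), (np.float64(0.1), 101, 0.655), (np.float64(0.13), 19, 0.784), (np.float64(0.16), 164, 0.653), (np.float64(0.19), 374, 0.666), (np.float64(0.22), 250, 0.706), (np.float64(0.25), 78, 0.78)]
top 0.16 [(np.float64(0.07), 162, 0.576), (np.float64(0.1), 102, 0.66), (np.float64(0.16), 127, 0.653), (np.float64(0.19), 316, 0.669), (np.float64(0.22), 259, 0.705), (np.float64(0.25), 98, 0.778)]
top 0.2 [(np.float64(0.07), 49, 0.573), (np.float64(0.1), 10, 0.668), (np.float64(0.13), 8, 0.73), (np.float64(0.16), 123, 0.654), (np.float64(0.19), 336, 0.667), (np.float64(0.22), 228, 0.707)]
top 0.24 [(np.float64(0.07), 62, 0.707), (np.float64(0.1), 240, 0.695), (np.float64(0.13), 152, 0.721), (np.float64(0.16), 126, 0.691), (np.float64(0.19), 89, 0.745), (np.float64(0.22), 240, 0.743)]
side 0.12 [(np.float64(0.07), 26, 0.657), (np.float64(0.1), 27, 0.657), (np.float64(0.16), 55, 0.655), (np.float64(0.19), 155, 0.669), (np.float64(0.22), 171, 0.708), (np.float64(0.25), 93, 0.781)]
side 0.16 [(np.float64(0.07), 36, 0.576), (np.float64(0.1), 17, 0.661), (np.flo
[... 262 characters left out ...]
64(0.19), 336, 0.672), (np.float64(0.22), 171, 0.71)]
side 0.24 [(np.float64(0.19), 20, 0.744), (np.float64(0.22), 26, 0.742)]
1 0 [-0.1   0.51  1.97 -0.    0.67  1.47]
1 15 [-0.12  0.45  2.14  0.11  0.3   1.35]
1 25 None
2 0 [ 0.58  0.61  1.77 -0.    0.77  2.15]
2 15 [ 0.65  0.56  1.91 -0.34  0.49  2.51]
2 25 None
3 0 [-0.67  0.61  1.76 -0.    0.77  0.9 ]
3 15 [-0.76  0.56  1.91  0.37  0.51  0.51]
3 25 [-0.82  0.55  2.    0.85  0.42 -0.01]
4 0 [ 0.22  0.7   1.59 -0.    0.86  1.79]
4 15 [ 0.25  0.62  1.78 -0.13  0.5   1.93]
4 25 [ 0.27  0.6   1.89 -0.45  0.26  2.25]
5 0 [-0.37  0.68  1.62 -0.    0.84  1.2 ]
5 15 [-0.41  0.61  1.8   0.22  0.5   0.98]
5 25 [-0.45  0.59  1.91  0.65  0.31  0.53]
```

```bash
cat >> h.py <<'E'
from bench import manip as m
POS={1:(.4788,-.0028),2:(.4377,.3394),3:(.4635,-.3089),4:(.5912,.1792),5:(.5836,-.1745)}
def att(deg):
    a=np.radians(deg); Z=np.array([np.sin(a),0,-np.cos(a)]); Y=np.array([0,-1.,0])
    return np.stack([np.cross(Y,Z),Y,Z],1)
def back(w): return .0759-np.sqrt(.0759**2-(w/2)**2)   # tips retreat with opening w
def over(n): return .014+.6*back(D[n])                 # TCP below the rim
def st(s): print(s,"t",round(m.current_time(),1),"tcp",np.round(m.current_ee_pos(),4),"w",round(m.current_grip_width()*85,1),"gf",round(m.current_grip_force(),1),"F",np.round(m.current_force(),1))
def pick(n,deg=0,w=.085,eff=50):
    R=att(deg); x,y=POS[n]; z=H[n]-over(n)
    m.set_gripper(min(1,w/.085))
    m.move_ptp([x,y,z+.12],R); st("above")
    m.move_l([x,y,z],max_speed=.15); m.set_gripper(0,eff); st("gripped")
    m.move_l([x,y,z+.105],max_speed=.2); st("lifted")
def place(n,xy,base,w=.01):
    """base: height of the floor it goes onto"""
    x,y=xy; z=base+H[n]-over(n); zt=max(z+.055,H[n]-over(n)+.105)
    m.move_l([x,y,zt],max_speed=.25); m.dwell(.2); f0=m.current_force()[2]
    m.move_l([x,y,z+.005],max_speed=.12); st("near")
    for k in range(9):
        if abs(m.current_force()[2]-f0)>4: break
        m.move_l([x,y,z+.004-.001*k],max_speed=.03)
    st(f"down f0 {f0:.1f} dz {z-m.current_ee_pos()[2]:.4f}")
E
python3 - <<'E'
from h import *
import cv2
pick(2)
im,_=m.grab_frame("wrist"); cv2.imwrite("pics/w1.png",im[:,:,::-1])
im,_=m.grab_frame("side"); cv2.imwrite("pics/s1.png",cv2.resize(im[60:220,200:400,::-1],None,fx=3,fy=3))
E
```

```text
above t 4.4 tcp [0.4381 0.339  0.1592] w 85.1 gf 0.0 F [-0.2  0.  -0.6]
gripped t 5.7 tcp [0.4383 0.3398 0.041 ] w 66.4 gf 52.0 F [-4.2 -2.2 13.4]
lifted t 6.3 tcp [0.4372 0.3391 0.1433] w 66.0 gf 56.1 F [ 0.4 -0.  -2.4]
```

View pics/s1.png

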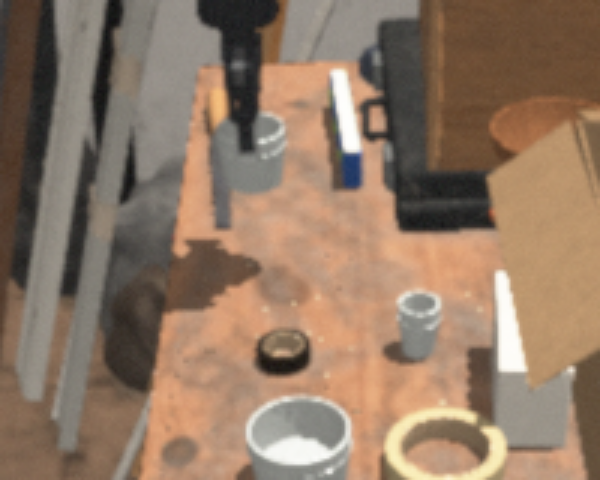

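View pics/w1.png

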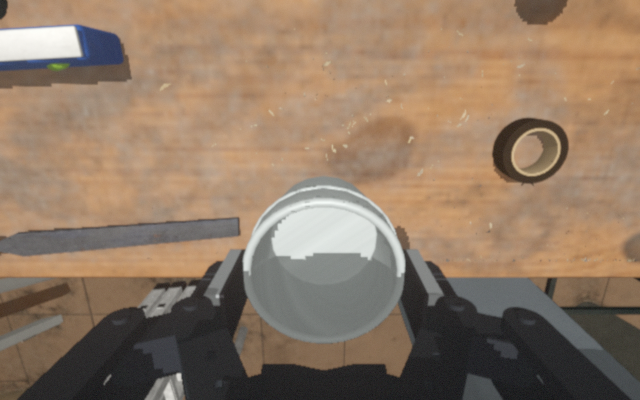

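Side crop: the finger overlaps pot2's rim by about 10 mm at (247,150), as predicted. The wrist picture shows the pot held level, centred at about (325,270). I'll measure the held rim with the wrist camera and place pot2 using that offset.

```bash
cat >> h.py <<'E'
def seen(cam,xy,n,base):
    k=m.get_calibration(cam); im,d=m.grab_frame(cam)
    return rim(cloud(d,k["camera_matrix"],k["R"],k["t"]),xy,n,base)
def held(n):
    p=m.current_ee_pos(); c,k,s=seen("wrist",p[:2],n,p[2]+over(n)-H[n])
    off=c-p[:2]; print("held offset",off.round(4),k,round(float(s),4)); return off
E
python3 - <<'E'
from h import *
held(2)
place(2,POS[1],.02)
import cv2
im,_=m.grab_frame("side"); cv2.imwrite("pics/s2.png",cv2.resize(im[150:250,250:380,::-1],None,fx=4,fy=4))
im,_=m.grab_frame("wrist"); cv2.imwrite("pics/w2.png",im[:,:,::-1])
E
```

```text
held offset [0.0027 0.0004] 5247 0.0017
near t 9.0 tcp [ 0.4792 -0.0028  0.0647] w 66.1 gf 56.1 F [ 0.3 -0.8 -2. ]
down f0 -1.4 dz -0.0019 t 10.0 tcp [ 0.479  -0.0028  0.061 ] w 66.2 gf 57.7 F [-6.4 -0.4 14. ]
```

View pics/s2.png

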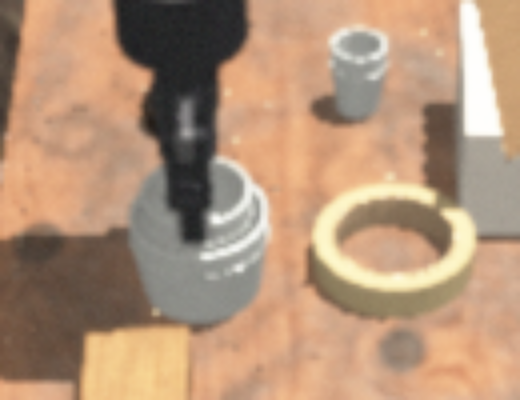

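Pot2 sits in pot1, finger at (190,230), contact felt about 2 mm above nominal. I'll release, rise, and check the rim position and height.

```bash
cat >> h.py <<'E'
def topz(cam,xy,n,lo=.05):
    k=m.get_calibration(cam); im,d=m.grab_frame(cam); P=cloud(d,k["camera_matrix"],k["R"],k["t"])
    q=np.hypot(*(P[:,:2]-xy).T); s=P[(abs(q-D[n]/2+.00175)<.003)&(P[:,2]>lo)&(P[:,2]<.2)]
    top=s[s[:,2]>np.percentile(s[:,2],90)-.006]; A=np.c_[top[:,:2]-xy,np.ones(len(top))]
    print(cam,"rim plane (slopes, z)",np.linalg.lstsq(A,top[:,2],rcond=None)[0].round(4))
def release(w,n,base):
    m.set_gripper(min(1,w/.085)); p=m.current_ee_pos(); m.move_l([p[0],p[1],p[2]+.11],max_speed=.25); st("up")
    c=None
    for cam in("wrist","top","side"):
        c,k,s=seen(cam,p[:2],n,base); print(cam,c.round(4),k,round(float(s),4)); topz(cam,c,n,base+H[n]-.02)
E
python3 - <<'E'
from h import *
release(.085,2,.02)
for cam in("top","side"): print(cam,"pot1",seen(cam,POS[1],1,0))
E
```

```text
up t 11.0 tcp [ 0.4786 -0.0028  0.1699] w 85.2 gf 0.0 F [-0.6  1.3  0.2]
wrist [ 0.4815 -0.0025] 1623 0.0011
wrist rim plane (slopes, z) [0.0129 0.0004 0.077 ]
top [ 0.4776 -0.0018] 60 0.0012
top rim plane (slopes, z) [0.0107 0.0351 0.0776]
side [ 0.4794 -0.0046] 166 0.0014
side rim plane (slopes, z) [ 0.0029 -0.0038  0.0771]
top pot1 (array([ 0.47790775, -0.00161197]), 82, np.float64(0.0024353315712366225))
side pot1 (array([ 0.47962453, -0.00398964]), 120, np.float64(0.0014371182493674276))
```

Rim at 77–78 mm and level, so pot2 is home. The wrist camera carries a constant +2.7 mm bias in x. Pot3 next.

```bash
python3 - <<'E'
from h import *
pick(3,0,.075)
o=held(3)
if .046<m.current_grip_width()*.085<.058:
    place(3,(.4786,-.003),.04); release(.072,3,.04)
E
```

```text
above t 12.9 tcp [ 0.4638 -0.3079  0.159 ] w 75.4 gf 0.0 F [ 0.3 -0.1  0.7]
gripped t 14.2 tcp [ 0.464  -0.3093  0.0402] w 51.0 gf 52.2 F [-0.7  1.   5.9]
lifted t 14.8 tcp [ 0.463  -0.3085  0.1431] w 50.8 gf 52.3 F [ 0.   0.  -2.1]
held offset [0.0028 0.0003] 4108 0.0017
near t 17.1 tcp [ 0.4789 -0.0031  0.0844] w 50.7 gf 52.3 F [ 0.5  0.  -0.7]
down f0 -1.7 dz -0.0012 t 18.1 tcp [ 0.4787 -0.003   0.0802] w 50.9 gf 52.7 F [-1.1 -0.5  3.9]
up t 19.1 tcp [ 0.4783 -0.003   0.1898] w 72.0 gf 0.0 F [-1.   0.2  0.2]
wrist [ 0.481  -0.0026] 1241 0.0011
wrist rim plane (slopes, z) [0.0123 0.0011 0.095 ]
top [ 0.4776 -0.002 ] 51 0.0011
top rim plane (slopes, z) [-0.0151  0.0114  0.0969]
side [ 0.4788 -0.0047] 134 0.0015
side rim plane (slopes, z) [ 0.0015 -0.0029  0.0952]
```

Pot3 is home (rim 95–97 mm, level). Pot4 next, with a 10° lean away from the cardboard flap.

```bash
python3 - <<'E'
from h import *
pick(4,10,.062)
held(4)
if .033<m.current_grip_width()*.085<.044:
    place(4,(.4784,-.003),.06); release(.056,4,.06)
E
```

```text
above t 20.5 tcp [0.5909 0.1783 0.1585] w 62.1 gf 0.0 F [-0.6  0.1  0.5]
gripped t 21.8 tcp [0.5919 0.1794 0.0397] w 37.7 gf 49.8 F [-0.8  0.3  6.1]
lifted t 22.5 tcp [0.5905 0.1791 0.1424] w 37.4 gf 50.2 F [-0.5 -0.4 -2.3]
held offset [0.0028 0.0003] 3029 0.002
near t 24.3 tcp [ 0.4787 -0.0029  0.1037] w 37.5 gf 50.2 F [-0.7  0.3 -1.2]
down f0 -1.6 dz -0.0013 t 25.3 tcp [ 0.4787 -0.003   0.0997] w 37.2 gf 50.7 F [-1.2  0.1  4.8]
up t 26.2 tcp [ 0.4781 -0.003   0.2091] w 56.0 gf 0.0 F [-0.8 -0.1  0. ]
wrist [ 0.4811 -0.0019] 845 0.0011
wrist rim plane (slopes, z) [0.0161 0.0006 0.1132]
top [ 0.4773 -0.0009] 19 0.001
top rim plane (slopes, z) [0.1424 0.0827 0.1124]
side [ 0.4793 -0.0041] 96 0.0013
side rim plane (slopes, z) [ 0.0034 -0.0105  0.1133]
```

Pot4 is home (rim 113 mm). Last is pot5, still with the tilt.

```bash
python3 - <<'E'
from h import *
import cv2
pick(5,10,.05)
held(5)
if .021<m.current_grip_width()*.085<.032:
    place(5,(.4784,-.0027),.08); release(.044,5,.08)
im,_=m.grab_frame("side"); cv2.imwrite("pics/s5.png",cv2.resize(im[150:250,230:380,::-1],None,fx=4,fy=4))
E
```

```text
above t 27.6 tcp [ 0.5832 -0.1736  0.1574] w 49.9 gf 0.0 F [ 0.4 -1.2  0.4]
gripped t 28.9 tcp [ 0.5843 -0.1748  0.0385] w 25.8 gf 48.9 F [-0.7  0.8  5.4]
lifted t 29.6 tcp [ 0.583  -0.1743  0.1413] w 25.9 gf 49.2 F [-0.5 -0.2 -1.6]
held offset [0.0027 0.0003] 2045 0.0021
near t 31.3 tcp [ 0.4787 -0.0028  0.1225] w 25.8 gf 49.2 F [ 1.1 -0.9 -0.6]
down f0 -0.4 dz -0.0011 t 32.6 tcp [ 0.4795 -0.0028  0.1184] w 25.3 gf 50.6 F [-2.5 -0.1 14.4]
up t 33.5 tcp [ 0.4779 -0.0027  0.2267] w 44.1 gf 0.0 F [-0.1 -0.4 -0.6]
wrist [ 0.4808 -0.0019] 571 0.0011
wrist rim plane (slopes, z) [ 0.016  -0.0017  0.1312]
top [ 0.4772 -0.0006] 9 0.0013
top rim plane (slopes, z) [-0.0609  0.1556  0.1313]
side [ 0.4792 -0.0036] 63 0.0015
side rim plane (slopes, z) [-0.0019  0.0127  0.1314]
```

View pics/s5.png

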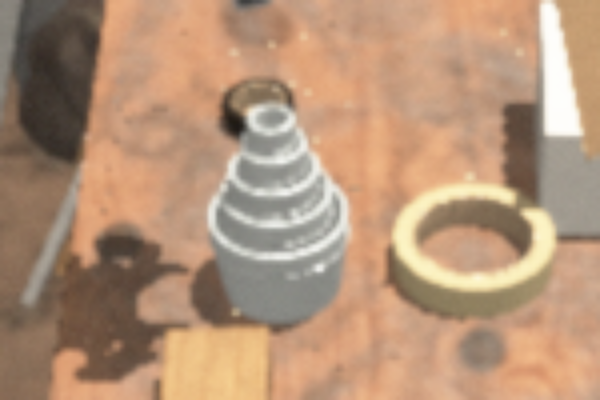

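The picture shows all five pots nested upright, with the top rim at (270,120) measuring 131–132 mm (expected 132). The bystanders are undisturbed.

```bash
python3 -c "
from bench import manip as m
print(m.sign_off())"
```

```text
the job is handed in; nothing more can be done
None
```

All five pots are nested upright in pot1 where it stood, the bystanders look undisturbed in the last picture, and the job was handed in at about 34 s; the hand-in gave no verdict.

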